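# Tamp the ballast of a poster stand level and shut its cover

## Task

The ballast stones in the red foot of the poster stand are heaped up: with the cover still open, use the hand tamper (not the fingers) to press them down until they all lie level in one layer on the floor of the well. Then stand the tamper back upright on its green mat and slide the cover fully shut over the stones. Leave the cup, the bottle and the book alone.

Things in the scene. Friction and masses are not known exactly. Their poses are not given: they have to be found in the camera images.
- well_floor (a point): Centre of the floor of the ballast well, an open-topped pit in the fixed red foot of a poster stand. The well is 100 mm along this point's x and 120 mm along its y; its upright walls end at the rim, 36 mm above this floor (44 mm above the table). z points up. The floor is 8 mm above the table.
- foot: The red steel foot, bolted to the table and turned by up to 17 degrees either way; origin on the table under the centre of the well, same axes. It spans x -60 to +105, y -75 to +225 mm and is 44 mm high; the cover parks on the deck on its +y side. A steel mast socket, 40 mm across, stands 28 mm above the rim at x +81, y +160 mm.
- cover (a joint): Sliding aluminium cover of the well (116 x 126 x 4 mm), running on the rim along the foot's y. Value in m: 0 = fully shut over the well (end stop), 0.155 = fully open; it starts 0.135 to 0.15 open, leaving the whole well free. It stays where left; sliding takes about 2 N. A stone standing above the rim blocks it.
- cover_tab (a point): Centre of the black upright tab in the middle of the cover: 50 mm along the foot's x, 16 mm thick along the foot's y (the sliding direction), 30 mm tall. This point is half-way up, 15 mm above the cover's face. The axes are those of the foot.
- tamper_grip (a point): Point in the tamper's wooden handle, on its axis, 75 mm above its flat underside. The tamper (0.4 kg, rigid): a square steel plate 56 x 56 x 12 mm with an upright rectangular handle on its centre, 30 mm (along x) by 24 mm (along y), from 12 to 102 mm above the underside. z points up the handle; the plate's sides run along x and y. It starts standing on the green mat.
- mat: Flat green mat where the tamper lives, 110 x 110 mm, 4 mm thick, fixed to the table; origin at the centre of its underside. It is to the robot's left or right of the red foot.
- cup: White paper cup, 72 mm across, 85 mm tall, standing on the table on the other side from the mat; origin at the centre of its underside. A bystander.
- water: Water bottle with blue cap, 62 mm across, 190 mm tall, standing beyond the foot; origin at the centre of its underside. A bystander.
- book: Thick green book lying flat, 120 x 180 x 26 mm, beyond the foot; origin at the centre of its underside. A bystander.
- stone0_mid (a point): Centre of ballast stone 0: chunky smooth grey pebble, 24 mm tall, 31 mm across its middle, flats 16 mm across at top and bottom, 40 g. Nine lie loose in the well and would fit in one layer; some start heaped above the rim. Flat on the floor, a centre is 12 mm above point well_floor. Each press from above with 10 to 25 N lets a heaped stone wedge its neighbours apart and sink further; it may take several.
- stone1_mid (a point): Centre of ballast stone 1, like stone 0.
- stone2_mid (a point): Centre of ballast stone 2, like stone 0.
- stone3_mid (a point): Centre of ballast stone 3, like stone 0.
- stone4_mid (a point): Centre of ballast stone 4, like stone 0.
- stone5_mid (a point): Centre of ballast stone 5, like stone 0.
- stone6_mid (a point): Centre of ballast stone 6, like stone 0.
- stone7_mid (a point): Centre of ballast stone 7, like stone 0.
- stone8_mid (a point): Centre of ballast stone 8, like stone 0.

How it is judged (in metres and radians):
On the way:
1. with the cover still open and the tamper in the well, all nine stones lie level in one layer on the floor of the well (z of stone0_mid in the frame of well_floor between 0.009 and 0.02 m and z of stone1_mid in the frame of well_floor between 0.009 and 0.02 m and z of stone2_mid in the frame of well_floor between 0.009 and 0.02 m and z of stone3_mid in the frame of well_floor between 0.009 and 0.02 m and z of stone4_mid in the frame of well_floor between 0.009 and 0.02 m and z of stone5_mid in the frame of well_floor between 0.009 and 0.02 m and z of stone6_mid in the frame of well_floor between 0.009 and 0.02 m and z of stone7_mid in the frame of well_floor between 0.009 and 0.02 m and z of stone8_mid in the frame of well_floor between 0.009 and 0.02 m and value of joint cover above 0.115 m and horizontal distance between tamper_grip and well_floor below 0.075 m), for 0.2 s.
At the end, for the whole second after the job is handed in: The cover is shut to within 5 mm; all nine stones lie in the well, each centre 9 to 20 mm above its floor; the tamper stands upright (within 0.1 rad) on the mat, its axis within 35 mm of the mat's centre (z of stone0_mid in the frame of well_floor between 0.009 and 0.02 m and z of stone1_mid in the frame of well_floor between 0.009 and 0.02 m and z of stone2_mid in the frame of well_floor between 0.009 and 0.02 m and z of stone3_mid in the frame of well_floor between 0.009 and 0.02 m and z of stone4_mid in the frame of well_floor between 0.009 and 0.02 m and z of stone5_mid in the frame of well_floor between 0.009 and 0.02 m and z of stone6_mid in the frame of well_floor between 0.009 and 0.02 m and z of stone7_mid in the frame of well_floor between 0.009 and 0.02 m and z of stone8_mid in the frame of well_floor between 0.009 and 0.02 m and value of joint cover below 0.005 m and angle between tamper_grip's own z axis and vertical below 0.1 rad and horizontal distance between tamper_grip and mat below 0.035 m and z of tamper_grip in the frame of mat between 0.073 and 0.085 m); the robot touches nothing.
It fails at once if a bystander (cup, bottle, book) is moved by more than 25 mm or tipped (distance of any of cup, water, book from where it was at the start of the episode above 0.025 m or angle between any of cup, water, book's own z axis and vertical above 0.3 rad).
It fails at once if the fingers push on a stone (contact force between the fingers and stone0 above 0.5 N or contact force between the fingers and stone1 above 0.5 N or contact force between the fingers and stone2 above 0.5 N or contact force between the fingers and stone3 above 0.5 N or contact force between the fingers and stone4 above 0.5 N or contact force between the fingers and stone5 above 0.5 N or contact force between the fingers and stone6 above 0.5 N or contact force between the fingers and stone7 above 0.5 N or contact force between the fingers and stone8 above 0.5 N).
It also fails if it takes over 72 s, if anything falls off the work surface, if the arm or the gripper's body presses on something with over 40 N, if the wrist force passes 120 N, or if a joint passes its speed limit or range.

## Robot

A 6-joint arm with a two-finger parallel gripper is mounted at the origin on the work surface. World frame = base frame: x ahead of the robot, y to its left, z up, the work surface at z = 0. Lengths are in mm, angles in rad, forces in N, time in s.
With the tool pointing down it reaches from about 350 to 975 mm from the base axis. Payload 7.1 kg.
Tool frame: the origin (TCP) lies midway between the tips of the shut fingers; the grasp point (between the pads) lies 19 mm behind it (ctrl.grip_point_offset is the distance from the TCP to the grasp point, in mm); z points along the fingers, y is the line along which they close (so a half turn about z gives the same grasp; the last joint's range is limited). The gripper opens to 88 mm and grips with 3 to 60 N. Pads are 20 mm wide; open, the fingers measure 115 mm over their backs; the gripper's body (75 mm by 178 mm) begins 61 mm behind the grasp point.
Start: joints at [-1.224, 0.423, 1.63, -0, 1.089, -0.019], TCP at [223.577, -583.625, 222.675] pointing down, gripper open.
Joint ranges: [-3, 3], [-0.9, 2.11], [0.09, 2.58], [-1.31, 4.45], [0.11, 2.69], [-2.54, 2.54]. Speed limits (rad/s): [2.39, 2.39, 3.01, 3.14, 3.14, 3.14].

## Interface

Orientations are given as a rotation vector (axis times angle).
In Python, from workcell import get_obs, optics, close_job, spotter, ctrl gives the robot as it stands. The module is installed in compiled form; this text tells all that it offers.
- The arm moves only by the tool move_arm, never from a script. Its argument "rows" is a list of rows, each a list of 5 numbers: the shift along the tool's x, y, z in cm, then the turn about the tool's z in degrees, then the opening in per cent of the stroke, from 0 (shut) to 100 (fully open). A call has 1 to 10 rows; each row shifts and turns the commanded pose from where the row before left it, along the tool's axes as they then stand; what a row does not reach is not made up. A row lasts 1/8 s, in which the tool goes at most 62.5 mm and 10.7 degrees, less where a joint would pass 70% of its speed; a pose out of reach is approached as far as the arm can. A call with a gripper value outside its range is refused whole. The fingers move at their own pace and stop on an object; the grip force is fixed at half the most. Time passes only in rows, so rows that do not move let the fingers close. It gives the time, the measured TCP pose, the force, the opening and the grip force at its end, in the units of the state.
- get_obs(): the state, without advancing time (a new reading comes with each control period).
- optics.get_image(name): name is "scene" or "top"; returns the picture (420x560x3 uint8, blue, green, red); there is no depth.
- optics.calibration(name): a dict with "camera_matrix" (3x3 intrinsics, pixels), "xyz" and "orientation" of the camera in the world. Camera axes: x right, y down, z forward; pixel columns grow to the right and rows downward; lengths in mm; the calibration is good to about 2 mm. A picture is of the moment at which its call begins. calibration takes no time and is no camera call.
- close_job(): hands the job in; it is judged then, once.
Trained networks look in the newest picture that a camera, given by its name, has taken for a name from the list of things; names that differ only in an ending like _2 or _b are one class to them, and where a whole thing is asked for, a point or a joint stands for the part that bears it (a point fixed in the world has none). Each returns a list of dicts, best first, with "conf" (0 to 1); they miss things now and then, are a little off and sometimes report something else, mostly with a low value. They report only what shows in the picture. A call takes as long as a camera call.
- spotter.find_in(camera, label): "point" ([column, row] in pixels, amid what is visible of it).
- spotter.regions_of(camera, label): "region" (420x560 bool, what is visible of it) and "point" ([column, row] in pixels, amid what is visible of it).
The state is a dict: "t": time; "qpos": joint angles; "qvel": joint speeds; "joint_torque": joint torques, N m; "ee_pos": TCP position; "orientation": TCP orientation; "ft_force": force on the tool from outside, world axes, zero at the start; "moment": the same for the moment, N m; "width": finger opening in mm; "grasp_force": force on a finger pad.
Only numpy, scipy, OpenCV 4.12 (cv2) and the standard library are available. Lean on these libraries where they do the work, as an engineer would, in place of code of your own. Each camera call takes 0.05 s, during which the arm holds its last target. There are 200 camera calls.

## Working session

There is one attempt and no reset: what is moved stays moved. The work goes in short steps, Python scripts to look and compute and a tool call to move; the robot and the scene stay as the last step left them, time stands still between calls to the robot, and variables do not carry over. Pictures are saved under pics/ and viewed, at most 10 in all, crops included, and the job is handed in when it is done.

Besides the shell and the picture viewer there is one more tool, called after "Emit:" as name([rows], argument=value, ...), one row to a line, values as JSON. move_arm: Moves the arm, as the interface text tells. Its arguments: {"type":"object","properties":{"rows":{"type":"array","items":{"type":"array","items":{"type":"number"}}}},"required":["rows"]}

```bash
mkdir -p pics
cat > h.py <<'E'
import numpy as np,cv2
from scipy.spatial.transform import Rotation as R
from workcell import get_obs,optics,close_job,spotter,ctrl
def cal(n):
    c=optics.calibration(n);o=np.array(c["orientation"],float)
    M=R.from_rotvec(o).as_matrix() if o.size==3 else o
    return np.array(c["camera_matrix"]),np.array(c["xyz"],float),M
def ray(n,p,z):
    K,x,M=cal(n);d=M@np.linalg.solve(K,[p[0],p[1],1.]);return x+d*(z-x[2])/d[2]
def proj(n,P):
    K,x,M=cal(n);q=K@(M.T@(np.array(P,float)-x));return q[:2]/q[2]
def shot(n,f):
    im=optics.get_image(n);cv2.imwrite("pics/"+f,im);return im
E
python3 - <<'E'
from h import *
for n in("scene","top"):
    shot(n,n+"0.png");print(n,cal(n)[1],cal(n)[2].round(2).tolist(),cal(n)[0].tolist())
    for l,z in(("tamper_grip",79),("mat",4),("cover_tab",63),("cover",48),("foot",44),("cup",40),("water",95),("book",26)):
        for d in spotter.find_in(n,l)[:2]: print(n,l,round(d["conf"],2),np.round(d["point"]),ray(n,d["point"],z).round())
print(get_obs(),ctrl.grip_point_offset)
E
```

```text
scene [ 831.48496486 -418.20856672  780.16655895] [[0.89, 0.36, -0.26], [0.45, -0.74, 0.5], [-0.01, -0.56, -0.83]] [[390.7138913421696, 0.0, 275.9653860008722], [0.0, 390.7138913421696, 207.0305010409344], [0.0, 0.0, 1.0]]
scene tamper_grip 0.89 [291. 116.] [521. 275.  79.]
scene mat 0.71 [285. 117.] [473. 337.   4.]
scene mat 0.69 [230. 224.] [513. -41.   4.]
scene cover_tab 0.7 [234. 198.] [512.  -6.  63.]
scene cover 0.97 [233. 197.] [501.   6.  48.]
scene foot 0.64 [229. 224.] [528. -60.  44.]
scene foot 0.58 [188. 252.] [ 486. -159.   44.]
scene cup 0.7 [111. 319.] [ 432. -344.   40.]
scene cup 0.45 [340. 283.] [800. -81.  40.]
scene water 0.76 [377. 160.] [767. 216.  95.]
scene book 0.65 [341. 286.] [803. -79.  26.]
top [ 479.4519974   -10.35014478 1015.17630356] [[-0.02, -0.99, 0.15], [-1.0, 0.02, 0.03], [-0.03, -0.15, -0.99]] [[411.78864119209493, 0.0, 277.02870638069965], [0.0, 411.78864119209493, 209.53928353345094], [0.0, 0.0, 1.0]]
top tamper_grip 0.75 [150. 266.] [498. 309.  79.]
top tamper_grip 0.71 [190. 149.] [771. 222.  79.]
top mat 0.9 [145. 276.] [475. 347.   4.]
t
[... 354 characters left out ...]
  26.]
{'t': 0.9, 'qpos': array([-1.22401950e+00,  4.23078570e-01,  1.62988333e+00,  4.94913642e-06,
        1.08860385e+00, -1.90060825e-02]), 'qvel': array([ 0.00036731, -0.00019093, -0.00025411,  0.00027455, -0.00165476,
       -0.00032249]), 'joint_torque': array([ 3.69297022e-04, -5.44553840e+01, -2.74048501e+01,  6.44331984e-02,
        1.68495427e-02, -2.17173795e-05]), 'ee_pos': array([ 223.57022885, -583.63911315,  222.69501454]), 'orientation': array([3.08917219e+00, 5.71364402e-01, 1.36909794e-05]), 'ft_force': array([ 0.06845177, -0.03073147,  0.40967275]), 'moment': array([-0.01344865, -0.01502517, -0.02157566]), 'grasp_force': 0.0, 'width': 87.95836046795931} 18.700000000000003
```

View pics/top0.png

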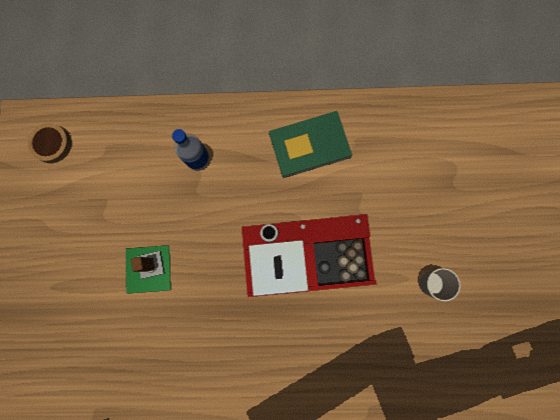

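View pics/scene0.png

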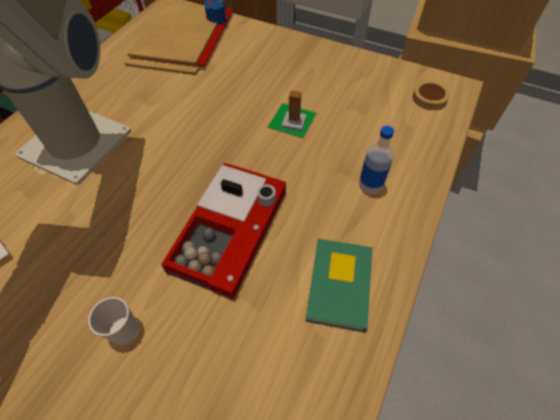

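The top view shows the foot at about (310,255) with its well on the right (343,262). The stones are heaped there on its right side. The cover tab is at (278,267), the tamper at (150,264) on the mat at (148,270), and the cup is at (441,285). Next I'll fit the geometry.

```bash
cat > fit.py <<'E'
from h import *
im=cv2.imread("pics/top0.png");hsv=cv2.cvtColor(im,cv2.COLOR_BGR2HSV)
def box(mask,z,n="top"):
    v,u=np.nonzero(mask);K,x,M=cal(n)
    P=np.array([ray(n,(a,b),z)[:2] for a,b in zip(u,v)],np.float32)
    return cv2.minAreaRect(P)
def big(m):
    m=cv2.morphologyEx(m.astype(np.uint8),cv2.MORPH_OPEN,np.ones((2,2)))
    k,l,s,_=cv2.connectedComponentsWithStats(m);return l==1+np.argmax(s[1:,4])
h,s,v=cv2.split(hsv)
red=((h<6)|(h>174))&(s>170)&(v>80); red[:, :230]=0; red[:,390:]=0
print("foot",box(big(red),44))
g=(h>50)&(h<75)&(s>150); g[:,200:]=0
print("mat",box(big(g),4))
w=(s<40)&(v>170)
a=w.copy();a[:,:240]=0;a[:,320:]=0;a[:230]=0;print("cover",box(big(a),48))
a=w.copy();a[:,180:]=0;a[:240]=0;a[290:]=0;print("plate white",box(big(a),16))
sc=cv2.resize(im[240:300,120:180],(600,600),interpolation=cv2.INTER_CUBIC)
st=cv2.resize(im[205:305,235:385],(800,533),interpolation=cv2.INTER_CUBIC)
cv2.imwrite("pics/c1.png",np.hstack([cv2.resize(sc,(320,320)),cv2.resize(st,(480,320))]))
for l in("tamper_grip",):
  for n in("top","scene"):
    optics.get_image(n)
    for d in spotter.regions_of(n,l)[:1]: 
        r=d["region"];vv,uu=np.nonzero(r);print(n,d["conf"],uu.min(),uu.max(),vv.min(),vv.max(),r.sum())
E
python3 fit.py
```

```text
foot ((518.2987670898438, -88.91567993164062), (164.0023193359375, 226.93154907226562), 4.518618106842041)Traceback (most recent call last):
  File "fit.py", line 14, in <module>
    print("mat",box(big(g),4))
                ~~~^^^^^^^^^^
  File "fit.py", line 5, in box
    P=np.array([ray(n,(a,b),z)[:2] for a,b in zip(u,v)],np.float32)
                ~~~^^^^^^^^^^^
  File "h.py", line 9, in ray
    K,x,M=cal(n);d=M@np.linalg.solve(K,[p[0],p[1],1.]);return x+d*(z-x[2])/d[2]
          ~~~^^^
  File "h.py", line 5, in cal
    c=optics.calibration(n);o=np.array(c["orientation"],float)
ValueError: time passes only in moves, steps and waits
```

```bash
sed -i 's/^def cal/@__import__("functools").lru_cache\ndef cal/' h.py; sed -i 's/box(big(red),44)/box(cv2.morphologyEx(red.astype(np.uint8),cv2.MORPH_OPEN,np.ones((2,2))),44)/' fit.py
python3 fit.py
```

```text
foot ((515.5250244140625, -53.316436767578125), (164.0201416015625, 298.299072265625), 4.4953460693359375)
mat ((520.2013549804688, 352.3922119140625), (44.6119270324707, 80.49178314208984), 3.531806230545044)
cover ((487.2856750488281, 16.951942443847656), (114.72185516357422, 124.70515441894531), 4.467684745788574)Traceback (most recent call last):
  File "fit.py", line 17, in <module>
    a=w.copy();a[:,180:]=0;a[:240]=0;a[290:]=0;print("plate white",box(big(a),16))
                                                                       ~~~^^^
  File "fit.py", line 9, in big
    k,l,s,_=cv2.connectedComponentsWithStats(m);return l==1+np.argmax(s[1:,4])
                                                            ~~~~~~~~~^^^^^^^^^
    return _wrapfunc(a, 'argmax', axis=axis, out=out, **kwds)
    return bound(*args, **kwds)
ValueError: attempt to get argmax of an empty sequence
```

```bash
sed -i 's/g=(h>50).*/g=(h>45)\&(h<80)\&(s>120)\&(v>40); g[:,200:]=0;g[:230]=0;g[310:]=0/; s/box(big(g),4)/box(g,4)/; s/^a=w.copy();a\[:,180.*$/a=(s<60)\&(v>110);a[:,180:]=0;a[:240]=0;a[290:]=0;print("plate",a.sum(),box(a,16) if a.any() else 0)/' fit.py
python3 fit.py
```

```text
foot ((515.5250244140625, -53.316436767578125), (164.0201416015625, 298.299072265625), 4.4953460693359375)
mat ((493.08172607421875, 340.7061462402344), (108.83768463134766, 108.5910415649414), 3.292689085006714)
cover ((487.2856750488281, 16.951942443847656), (114.72185516357422, 124.70515441894531), 4.467684745788574)
plate 221 ((503.4449157714844, 331.4622802734375), (54.999595642089844, 56.558135986328125), 12.017024040222168)
top 0.59 130 164 250 278 720
scene 0.9 282 305 91 130 607
```

View pics/c1.png

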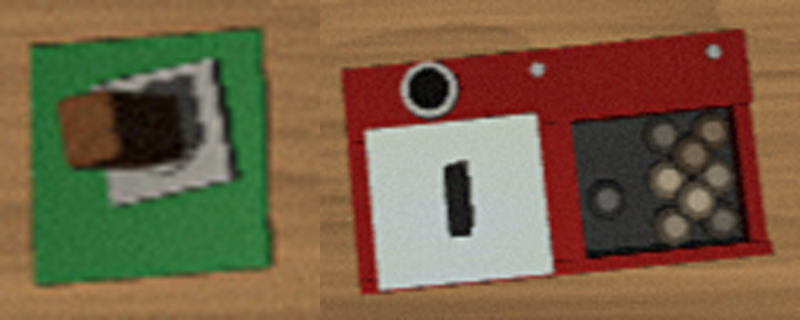

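The tamper is at about (503,331) with yaw 12°, and the mat is at (493,341). The foot's origin is at about (499,-130) with yaw 4.5°, which puts the cover 147 mm open. The nine stones show at right, one of them lying alone on the left.

Emit:
move_arm([
  [0,0,0,9,100],
  [3.13,-3.69,0,0,100],
  [3.13,-3.69,0,0,100],
  [3.13,-3.69,0,0,100],
  [3.13,-3.69,0,0,100],
  [3.13,-3.69,0,0,100],
  [3.13,-3.69,0,0,100],
  [3.13,-3.69,0,0,100],
  [3.13,-3.69,0,0,100],
  [3.13,-3.69,0,0,100],
])

```text
t: 2.35
ee_pos: [431.1, -199.0, 223.0]
orientation: [3.124, 0.327, 0.001]
ft_force: [0.0, -0.3, -1.1]
width: 87.5
grasp_force: 0.0
```

Emit:
move_arm([
  [1.82,-5.05,0,0,100],
  [1.82,-5.05,0,0,100],
  [1.82,-5.05,0,0,100],
  [1.82,-5.05,0,0,100],
  [1.82,-5.05,0,0,100],
  [1.82,-5.05,0,0,100],
  [1.82,-5.05,0,0,100],
  [1.82,-5.05,0,0,100],
  [1.82,-5.05,0,0,100],
  [1.82,-5.05,0,0,100],
])

```text
t: 3.6
ee_pos: [503.8, 333.3, 222.8]
orientation: [-3.124, -0.328, -0.001]
ft_force: [0.8, 0.6, -0.1]
width: 87.6
grasp_force: 0.0
```

```bash
cat > go.py <<'E'
from h import *
import sys
def st():
    o=get_obs();M=R.from_rotvec(o["orientation"]).as_matrix();yaw=np.degrees(np.arctan2(M[1,0],M[0,0]))
    print("t",round(o["t"],2),"tcp",o["ee_pos"].round(1),"yaw",yaw.round(2),"tilt",np.degrees(np.arccos(-M[2,2])).round(2),"w",round(o["width"],1),"gf",round(o["grasp_force"],1),"F",o["ft_force"].round(1),"q6",o["qpos"][5].round(2))
    return o,M,yaw
def to(p,yw):
    o,M,y=st();d=M.T@(np.array(p,float)-o["ee_pos"])
    print("shift cm",(d/10).round(2),"turn",round(y-yw,2), "shift after turn",(R.from_euler("z",-(y-yw),degrees=True).as_matrix()@d/10).round(2))
E
python3 - <<'E'
from go import *
to((503.4,331.5,60),12)
shot("top","t1.png")
E
```

```text
t 3.6 tcp [503.8 333.3 222.8] yaw 11.97 tilt 0.02 w 87.6 gf 0.0 F [ 0.8  0.6 -0.1] q6 1.93
shift cm [-0.08  0.17 16.28] turn -0.03 shift after turn [-0.08  0.17 16.28]
```

View pics/t1.png

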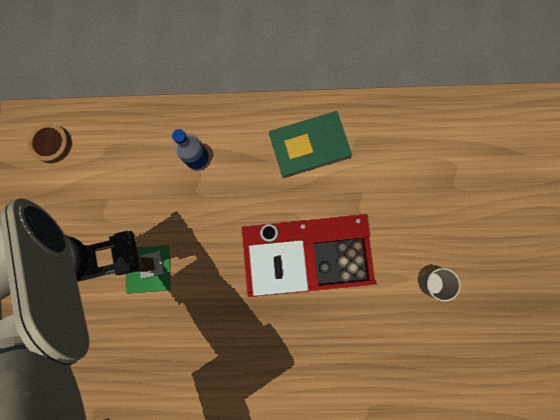

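The gripper is over the tamper at (150,262), so I'll descend and grip.

Emit:
move_arm([
  [0,0,4,0,100],
  [0,0,4,0,100],
  [0,0,4,0,100],
  [0,0,2.5,0,100],
  [0,0,1.6,0,100],
  [0,0,0,0,0],
  [0,0,0,0,0],
  [0,0,0,0,0],
  [0,0,0,0,0],
])

```text
t: 4.78
ee_pos: [504.2, 331.6, 62.5]
orientation: [-3.124, -0.327, -0.002]
ft_force: [-0.1, -0.0, 0.3]
width: 51.5
grasp_force: 0.0
```

Run:
```python
from go import *
to((503.4,331.5,60),12)
```

```text
t 4.78 tcp [504.2 331.6  62.5] yaw 11.96 tilt 0.08 w 51.5 gf 0.0 F [-0.1 -0.   0.3] q6 1.92
shift cm [-0.08 -0.    0.25] turn -0.04 shift after turn [-0.08 -0.    0.25]
```

Emit:
move_arm([
  [0,0,0,0,0],
  [0,0,0,0,0],
  [0,0,0,0,0],
  [0,0,0,0,0],
  [0,0,0,0,0],
])

```text
t: 5.4
ee_pos: [503.6, 331.2, 61.5]
orientation: [3.124, 0.327, -0.001]
ft_force: [0.9, -2.2, -0.4]
width: 23.8
grasp_force: 30.0
```

Emit:
move_arm([
  [0,0,0,0,0],
  [0,0,-1,0,0],
  [0,0,-3,0,0],
  [0,0,-4,0,0],
  [0,0,-3,0,0],
  [0,0,0,0,0],
])

```text
t: 6.15
ee_pos: [505.1, 332.5, 174.3]
orientation: [-3.122, -0.327, -0.007]
ft_force: [0.3, 0.3, -4.7]
width: 23.5
grasp_force: 30.0
```

Run:
```python
from go import *
to((499,-130,180),4.5)
```

```text
t 6.15 tcp [505.1 332.5 174.3] yaw 11.96 tilt 0.31 w 23.5 gf 30.0 F [ 0.3  0.3 -4.7] q6 1.92
shift cm [-10.18  45.11  -0.71] turn 7.46 shift after turn [-4.24 46.05 -0.71]
```

```bash
cat >> go.py <<'E'
O=np.array([499.,-129.9,0]);A=R.from_euler("z",4.5,degrees=True).as_matrix()
def W(x,y,z): return O+A@np.array([x,y,z],float)
def wf(n,px,z): return (A.T@(ray(n,px,z)-O)).round(0)[:2]
E
python3 - <<'E'
from go import *
for p in[(324,267.5),(342.2,247.2),(357.5,245.6),(351.6,252.8),(343.1,261.3),(359,259.7),(353,267.5),(345.6,275.3),(360.6,274.4)]: print(wf("top",p,32),wf("top",p,52))
to(W(0,-20,174),4.5)
E
```

```text
[-8. 41.] [-8. 43.]
[35. -7.] [34. -4.]
[ 35. -43.] [ 34. -40.]
[ 20. -27.] [ 19. -24.]
[ 2. -5.] [ 2. -2.]
[  2. -43.] [  2. -39.]
[-15. -26.] [-15. -23.]
[-31.  -7.] [-31.  -4.]
[-33. -42.] [-32. -39.]
t 6.15 tcp [505.1 332.5 174.3] yaw 11.96 tilt 0.31 w 23.5 gf 30.0 F [ 0.3  0.3 -4.7] q6 1.92
shift cm [-10.44  47.09  -0.12] turn 7.46 shift after turn [-4.24 48.04 -0.12]
```

Emit:
move_arm([
  [0,0,0,7.5,0],
  [-0.4,4.6,0,0,0],
  [-0.4,4.6,0,0,0],
  [-0.4,4.6,0,0,0],
  [-0.4,4.6,0,0,0],
  [-0.4,4.6,0,0,0],
  [-0.4,4.6,0,0,0],
  [-0.4,4.6,0,0,0],
  [-0.4,4.6,0,0,0],
  [-0.4,4.6,0,0,0],
])

```text
t: 7.4
ee_pos: [498.9, -85.4, 170.2]
orientation: [-3.139, -0.122, 0.003]
ft_force: [0.6, -0.3, -5.1]
width: 23.8
grasp_force: 30.0
```

Run:
```python
from go import *
to(W(0,-20,150),4.5)
shot("scene","s1.png")
im=cv2.imread("pics/s1.png");cv2.imwrite("pics/s1c.png",cv2.resize(im[140:310,120:330],None,fx=3,fy=3,interpolation=cv2.INTER_CUBIC))
```

```text
t 7.4 tcp [498.9 -85.4 170.2] yaw 4.46 tilt 0.13 w 23.8 gf 30.0 F [ 0.6 -0.3 -5.1] q6 1.3
shift cm [-0.33  6.44  2.02] turn -0.04 shift after turn [-0.33  6.44  2.02]
```

View pics/s1c.png

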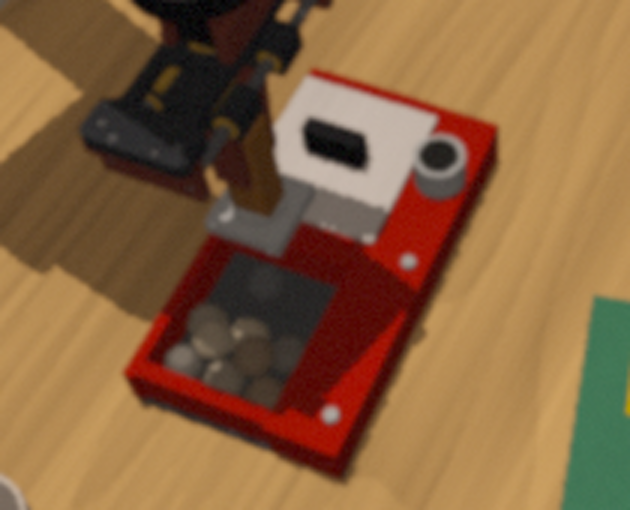

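The picture shows the tamper above the rim, with two stones on top at about (250,340) and (225,375) wedged over the six base stones. They sit around well (0,-26), so I'll move there and descend.

Emit:
move_arm([
  [-0.1,3.5,0,0,0],
  [-0.2,3.5,0,0,0],
  [0,0,1.5,0,0],
  [0,0,2,0,0],
  [0,0,1,0,0],
  [0,0,0,0,0],
])

```text
t: 8.2
ee_pos: [501.5, -153.2, 125.3]
orientation: [-3.138, -0.123, 0.004]
ft_force: [-0.3, 0.7, -4.5]
width: 24.1
grasp_force: 30.0
```

Run:
```python
from go import *
to(W(0,-26,110),4.5)
```

```text
t 8.2 tcp [ 501.5 -153.2  125.3] yaw 4.5 tilt 0.17 w 24.1 gf 30.0 F [-0.3  0.7 -4.5] q6 1.17
shift cm [-0.06  0.26  1.53] turn -0.0 shift after turn [-0.06  0.26  1.53]
```

Next is a slow press in small steps.

Emit:
move_arm([
  [0,0.2,0.5,0,0],
  [0,0,0.5,0,0],
  [0,0,0.3,0,0],
  [0,0,0,0,0],
])

```text
t: 8.7
ee_pos: [502.6, -156.1, 113.6]
orientation: [-3.139, -0.122, 0.0]
ft_force: [0.4, -0.7, -4.8]
width: 24.1
grasp_force: 30.0
```

Emit:
move_arm([
  [0,0,0.3,0,0],
  [0,0,0.3,0,0],
  [0,0,0,0,0],
])

```text
t: 9.07
ee_pos: [502.5, -156.1, 107.4]
orientation: [-3.139, -0.122, 0.001]
ft_force: [0.4, -0.4, -4.9]
width: 23.8
grasp_force: 30.0
```

Emit:
move_arm([
  [0,0,0.3,0,0],
  [0,0,0.2,0,0],
  [0,0,0,0,0],
])

```text
t: 9.45
ee_pos: [503.9, -156.5, 104.9]
orientation: [3.138, 0.122, 0.004]
ft_force: [-3.8, 1.7, 17.2]
width: 23.9
grasp_force: 30.0
```

Emit:
move_arm([
  [0,0,0.2,0,0],
  [0,0,0.2,0,0],
  [0,0,0,0,0],
])

```text
t: 9.82
ee_pos: [506.4, -156.5, 103.4]
orientation: [3.138, 0.122, 0.012]
ft_force: [-4.8, 6.3, 38.0]
width: 23.8
grasp_force: 30.0
```

Emit:
move_arm([
  [0,0,-0.8,0,0],
  [0,0,0,0,0],
  [0,0,0.3,0,0],
  [0,0,0.2,0,0],
  [0,0,0,0,0],
])

```text
t: 10.45
ee_pos: [502.9, -156.0, 102.9]
orientation: [-3.139, -0.122, -0.0]
ft_force: [-5.4, 3.0, 19.7]
width: 24.0
grasp_force: 30.0
```

Emit:
move_arm([
  [0,0,-0.5,0,0],
  [0,0,0,0,0],
  [0,0,0.3,0,0],
  [0,0,0.2,0,0],
  [0,0,0,0,0],
])

```text
t: 11.08
ee_pos: [503.0, -156.2, 102.6]
orientation: [-3.139, -0.122, -0.0]
ft_force: [-3.0, 1.6, 13.0]
width: 23.9
grasp_force: 30.0
```

Run:
```python
from go import *
to(W(0,-26,110),4.5)
```

```text
t 11.07 tcp [ 503.  -156.2  102.6] yaw 4.45 tilt 0.01 w 23.9 gf 30.0 F [-3.   1.6 13. ] q6 1.17
shift cm [-0.19 -0.05 -0.74] turn -0.05 shift after turn [-0.19 -0.05 -0.74]
```

Emit:
move_arm([
  [0,0,-0.5,0,0],
  [0,0,0,0,0],
  [0,0,0.4,0,0],
  [0,0,0.3,0,0],
  [0,0,0,0,0],
  [0,0,-0.5,0,0],
  [0,0,0,0,0],
  [0,0,0.4,0,0],
  [0,0,0.2,0,0],
  [0,0,0,0,0],
])

```text
t: 12.32
ee_pos: [502.0, -156.0, 98.0]
orientation: [-3.139, -0.122, 0.002]
ft_force: [-0.4, -0.0, -5.0]
width: 23.8
grasp_force: 30.0
```

Emit:
move_arm([
  [0,0,-0.5,0,0],
  [0,0,0,0,0],
  [0,0,0.4,0,0],
  [0,0,0.2,0,0],
  [0,0,0,0,0],
  [0,0,-0.5,0,0],
  [0,0,0,0,0],
  [0,0,0.4,0,0],
  [0,0,0.2,0,0],
  [0,0,0,0,0],
])

```text
t: 13.58
ee_pos: [502.5, -156.1, 96.4]
orientation: [-3.139, -0.122, 0.001]
ft_force: [0.2, 0.1, -5.0]
width: 24.1
grasp_force: 30.0
```

Emit:
move_arm([
  [0,0,0.2,0,0],
  [0,0,0.2,0,0],
  [0,0,0,0,0],
])

```text
t: 13.95
ee_pos: [502.5, -156.1, 92.5]
orientation: [-3.139, -0.122, 0.0]
ft_force: [1.0, -1.4, -4.5]
width: 23.5
grasp_force: 30.0
```

Emit:
move_arm([
  [0,0,0.2,0,0],
  [0,0,0.2,0,0],
  [0,0,0,0,0],
])

```text
t: 14.32
ee_pos: [502.8, -156.1, 89.0]
orientation: [-3.139, -0.122, -0.0]
ft_force: [-0.0, 1.6, 1.3]
width: 23.8
grasp_force: 30.0
```

Emit:
move_arm([
  [0,0,0.2,0,0],
  [0,0,0,0,0],
  [0,0,0,0,0],
])

```text
t: 14.7
ee_pos: [503.2, -156.3, 88.7]
orientation: [3.139, 0.122, 0.002]
ft_force: [-7.3, 1.8, 20.9]
width: 23.9
grasp_force: 30.0
```

Emit:
move_arm([
  [0,0,-3,0,0],
  [0,0,-3.5,0,0],
  [0,-4,-1.5,0,0],
  [0,-5,0,0,0],
  [0,-4,0,0,0],
  [0,0,0,0,0],
])

```text
t: 15.45
ee_pos: [491.9, -24.4, 166.4]
orientation: [-3.139, -0.127, 0.001]
ft_force: [0.9, -0.4, -4.5]
width: 23.9
grasp_force: 30.0
```

Run:
```python
from go import *
st()
a=shot("top","t2.png")[215:300,300:385];b=shot("scene","s2.png")[205:300,150:255]
cv2.imwrite("pics/c2.png",np.hstack([cv2.resize(a,(400,400),interpolation=3),cv2.resize(b,(400,400),interpolation=3)]))
for n in("top","scene"):
  for d in spotter.find_in(n,"stone0_mid"): print(n,round(d["conf"],2),np.round(d["point"]),wf(n,d["point"],20))
```

```text
t 15.45 tcp [491.9 -24.4 166.4] yaw 4.65 tilt 0.04 w 23.9 gf 30.0 F [ 0.9 -0.4 -4.5] q6 1.42
scene 0.72 [192. 243.] [-30.   3.]
```

View pics/c2.png

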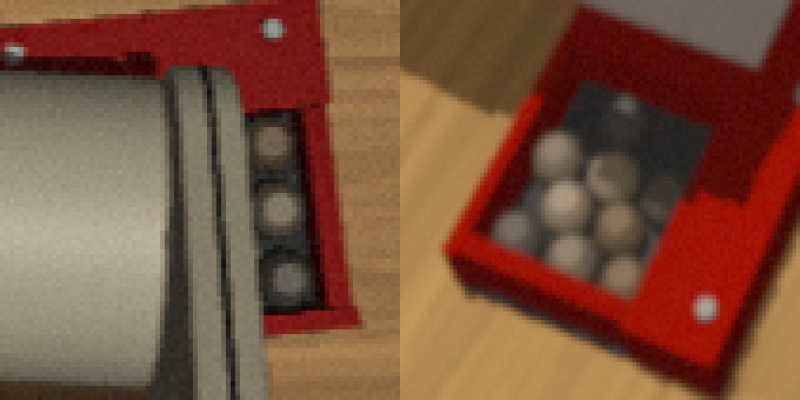

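The scene crop shows all nine stones, and they look like one layer. I'll check the spacing, then press the rest of the well too, to be sure.

Run:
```python
from go import *
for x,y in[(555,155),(612,175),(625,122),(665,192),(567,205),(620,228),(515,235),(570,258),(622,275)]:
    p=(150+(x-400)*.2625,205+y*.2375); print(wf("scene",p,22))
to(W(-20,5,130),4.5)
```

```text
[-32.   5.]
[4. 7.]
[-4. 38.]
[37.  9.]
[-12. -18.]
[ 23. -19.]
[-31. -44.]
[  5. -44.]
[ 36. -42.]
t 15.65 tcp [492.7 -27.2 166.6] yaw 4.43 tilt 0.01 w 24.1 gf 30.0 F [ 0.7 -0.6 -4.3] q6 1.41
shift cm [-2.17  9.79  3.66] turn -0.07 shift after turn [-2.18  9.79  3.66]
```

Emit:
move_arm([
  [-0.5,2.6,0,0,0],
  [-0.5,2.6,0,0,0],
  [-0.5,2.6,0,0,0],
  [-0.5,1.9,1,0,0],
  [0,0,2.5,0,0],
  [0,0,2.5,0,0],
  [0,0,1.2,0,0],
  [0,0,0,0,0],
])

```text
t: 16.65
ee_pos: [481.5, -125.8, 95.0]
orientation: [3.139, 0.12, 0.003]
ft_force: [1.3, -0.7, -2.0]
width: 23.7
grasp_force: 30.0
```

Emit:
move_arm([
  [0,0,0.3,0,0],
  [0,0,0.2,0,0],
  [0,0,0,0,0],
])

```text
t: 17.02
ee_pos: [484.5, -125.6, 92.7]
orientation: [3.138, 0.12, 0.014]
ft_force: [4.2, 5.0, 18.1]
width: 24.0
grasp_force: 30.0
```

Emit:
move_arm([
  [0,0,-0.5,0,0],
  [0,0,0,0,0],
  [0,0,0.3,0,0],
  [0,0,0.2,0,0],
  [0,0,0,0,0],
  [0,0,-0.5,0,0],
  [0,0,0,0,0],
  [0,0,0.4,0,0],
  [0,0,0.2,0,0],
  [0,0,0,0,0],
])

```text
t: 18.27
ee_pos: [482.6, -124.8, 90.2]
orientation: [3.139, 0.121, 0.007]
ft_force: [2.1, 5.0, 14.5]
width: 24.4
grasp_force: 30.0
```

Run:
```python
from go import *
to(W(-20,5,89),4.5)
```

```text
t 18.27 tcp [ 482.6 -124.8   90.2] yaw 4.4 tilt 0.26 w 24.4 gf 30.0 F [ 2.1  5.  14.5] q6 1.21
shift cm [-0.4   0.14  0.12] turn -0.1 shift after turn [-0.41  0.14  0.12]
```

Sinking well. One more cycle here, then the other side.

Emit:
move_arm([
  [0,0,-0.5,0,0],
  [0,0,0,0,0],
  [0,0,0.4,0,0],
  [0,0,0.2,0,0],
  [0,0,0,0,0],
])

```text
t: 18.9
ee_pos: [482.5, -124.8, 89.2]
orientation: [3.139, 0.121, 0.007]
ft_force: [2.2, 5.4, 14.3]
width: 23.9
grasp_force: 30.0
```

Emit:
move_arm([
  [0,0,-1,0,0],
  [0,0,-1.5,0,0],
  [2,0,0,0,0],
  [2,0,0,0,0],
  [0,0,1,0,0],
  [0,0,1,0,0],
  [0,0,0,0,0],
])

```text
t: 19.77
ee_pos: [517.9, -121.4, 91.2]
orientation: [-3.138, -0.122, 0.006]
ft_force: [-0.2, -0.5, -4.3]
width: 24.0
grasp_force: 30.0
```

Emit:
move_arm([
  [0,0,0.3,0,0],
  [0,0,0.2,0,0],
  [0,0,0,0,0],
])

```text
t: 20.15
ee_pos: [519.9, -121.7, 87.7]
orientation: [-3.139, -0.122, 0.0]
ft_force: [0.2, -0.3, -4.8]
width: 24.2
grasp_force: 30.0
```

Emit:
move_arm([
  [0,0,0.2,0,0],
  [0,0,0.2,0,0],
  [0,0,0,0,0],
])

```text
t: 20.52
ee_pos: [522.1, -122.0, 86.0]
orientation: [3.138, 0.122, 0.007]
ft_force: [-2.9, 2.6, 15.9]
width: 23.9
grasp_force: 30.0
```

Emit:
move_arm([
  [0,0,-1,0,0],
  [0,0,-1.5,0,0],
  [-2,0,0,0,0],
  [-2,0,0,0,0],
  [0,0,1,0,0],
  [0,0,0.8,0,0],
  [0,0,0.5,0,0],
  [0,0,0.3,0,0],
  [0,0,0,0,0],
])

```text
t: 21.65
ee_pos: [486.1, -124.9, 85.4]
orientation: [3.138, 0.12, 0.016]
ft_force: [5.8, 7.7, 17.9]
width: 23.8
grasp_force: 30.0
```

Emit:
move_arm([
  [0,0,-0.5,0,0],
  [0,0,0,0,0],
  [0,0,0.3,0,0],
  [0,0,0.2,0,0],
  [0,0,0,0,0],
])

```text
t: 22.28
ee_pos: [483.8, -124.8, 84.8]
orientation: [3.139, 0.12, 0.011]
ft_force: [4.5, 7.6, 19.5]
width: 23.8
grasp_force: 30.0
```

Emit:
move_arm([
  [0,0,-1,0,0],
  [0,0,-1.5,0,0],
  [1,1.5,0,0,0],
  [1,1.5,0,0,0],
  [0,0,1,0,0],
  [0,0,0.8,0,0],
  [0,0,0.5,0,0],
  [0,0,0.3,0,0],
  [0,0,0,0,0],
])

```text
t: 23.4
ee_pos: [502.9, -152.9, 82.9]
orientation: [3.139, 0.123, 0.001]
ft_force: [-3.1, 1.2, 13.1]
width: 24.1
grasp_force: 30.0
```

Everything lies within about 2 mm of level. I'll retreat towards the mat and check the stones from above.

Emit:
move_arm([
  [0,0,-3,0,0],
  [0,0,-4,0,0],
  [0,-4,-2.5,0,0],
  [0,-5,0,0,0],
  [0,-5,0,0,0],
  [0,-5,0,0,0],
  [0,-5,0,0,0],
  [0,-5,0,0,0],
  [0,-5,0,0,0],
])

```text
t: 24.52
ee_pos: [475.2, 187.5, 176.4]
orientation: [3.139, 0.123, -0.0]
ft_force: [1.3, 0.1, -4.5]
width: 23.7
grasp_force: 30.0
```

Run:
```python
from go import *
a=shot("top","t3.png")[215:300,300:385];b=shot("scene","s3.png")[205:300,150:255]
cv2.imwrite("pics/c3.png",np.hstack([cv2.resize(a,(400,400),interpolation=3),cv2.resize(b,(400,400),interpolation=3)]))
to((493,341,150),4.5)
```

```text
t 24.62 tcp [475.3 189.9 176.5] yaw 4.71 tilt 0.08 w 24.3 gf 30.0 F [ 0.6  0.1 -4.5] q6 1.84
shift cm [  3.   -14.91   2.67] turn 0.21 shift after turn [  2.95 -14.92   2.67]
```

View pics/c3.png

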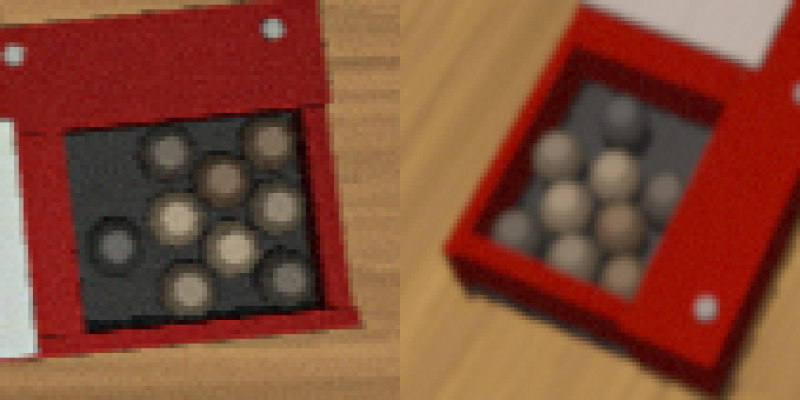

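All nine stones stand separately, spread in the top crop from (115,245) to (288,278). I'll triangulate the heights for a quick check.

Run:
```python
from go import *
T=[(168,153),(268,142),(222,181),(177,219),(278,208),(232,248),(188,290),(288,278),(115,245)]
S=[(665,197),(622,275),(620,228),(614,175),(571,258),(567,207),(555,155),(515,233),(624,122)]
def P(n):
    K,x,M=cal(n);return K@np.c_[M.T,-M.T@x]
for t,s in zip(T,S):
    a=np.array([300+t[0]*.2125,215+t[1]*.2125]);b=np.array([150+(s[0]-400)*.2625,205+s[1]*.2375])
    X=cv2.triangulatePoints(P("top"),P("scene"),a,b).ravel();X=X[:3]/X[3];print((A.T@(X-O)).round(0))
```

```text
[37.  7. 19.]
[ 37. -43.  25.]
[ 20. -18.  18.]
[ 3.  7. 20.]
[  4. -44.  21.]
[-14. -19.  18.]
[-33.   5.  21.]
[-31. -44.  23.]
[-7. 39. 17.]
```

All nine centres are about 20 mm above the table, so they lie flat. Now I'll return the tamper to its mat.

Emit:
move_arm([
  [1,-5,0,0,0],
  [1,-5,0,0,0],
  [1,-4.9,2,0,0],
  [0,0,3.5,0,0],
  [0,0,3.5,0,0],
  [0,0,2,0,0],
  [0,0,0,0,0],
])

```text
t: 25.5
ee_pos: [493.3, 335.7, 65.2]
orientation: [3.137, 0.122, -0.005]
ft_force: [0.1, 0.1, -3.7]
width: 24.0
grasp_force: 30.0
```

Run:
```python
from go import *
to((493,341,55),4.5)
im=shot("scene","s4.png")[70:150,240:340];cv2.imwrite("pics/c4.png",cv2.resize(im,(700,560),interpolation=3))
```

```text
t 25.5 tcp [493.3 335.7  65.2] yaw 4.44 tilt 0.2 w 24.0 gf 30.0 F [ 0.1  0.1 -3.7] q6 2.07
shift cm [ 0.01 -0.54  1.02] turn -0.06 shift after turn [ 0.01 -0.54  1.02]
```

View pics/c4.png

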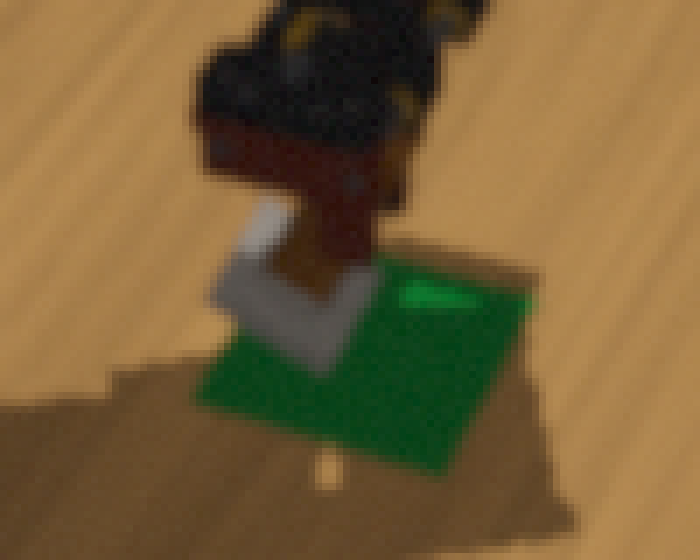

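The plate's corners in the crop are at about (215,295), (325,370), (380,270) and (270,200), and the mat's centre is near (370,370). I'll compare this with the expected projection.

Run:
```python
from go import *
from scipy.optimize import least_squares
def crop(P): p=proj("scene",P); return ((p-[240,70])*7)
for u in(14,):
  for a,b in((-28,-28),(28,-28),(28,28),(-28,28)):
    print(a,b,[crop(np.array([493.3,335.7,0])+A@np.array([a,b,z],float)).round() for z in(u,u+12)])
print("mat",[crop([493+a,341+b,4]).round() for a,b in((-55,-55),(55,-55),(55,55),(-55,55))])
obs=np.array([(215,295),(325,370),(380,270)],float); C=[(-28,-28),(28,-28),(28,28)]
f=lambda q:np.ravel([crop(np.array([493.3+q[0],335.7+q[1],q[2]])+R.from_euler("z",q[3],degrees=True).as_matrix()@np.array([a,b,0.]))-o for (a,b),o in zip(C,obs)])
r=least_squares(f,[0,0,14,4.5],x_scale=[1,1,1,1]);print(r.x,r.cost)
```

```text
-28 -28 [array([266., 358.]), array([266., 335.])]
28 -28 [array([398., 395.]), array([399., 372.])]
28 28 [array([446., 303.]), array([447., 280.])]
-28 28 [array([317., 268.]), array([317., 245.])]
mat [array([178., 385.]), array([428., 472.]), array([540., 297.]), array([299., 218.])]
[-56.50710961  64.26806915 -39.84060164  -5.30628448] 266.10723151281434
```

Run:
```python
from go import *
from scipy.optimize import least_squares
def crop(P): return (proj("scene",P)-[240,70])*7
obs=np.array([(215,295),(325,370),(380,270),(268,200)],float); C=[(-28,-28),(28,-28),(28,28),(-28,28)]
G=np.array([493.3,335.7,65.2+18.7])
for zt in(0,6,12):
  def f(q):
    Rt=A@R.from_euler("y",q[0],degrees=True).as_matrix()@R.from_euler("x",q[2],degrees=True).as_matrix()
    return np.ravel([crop(G+Rt@np.array([a,b,zt-q[1]]))-o for (a,b),o in zip(C,obs)])
  r=least_squares(f,[10,70,0]);print(zt,r.x,r.cost,r.fun.round())
```

```text
0 [25.02440149 67.31381722  6.05609189] 37.66383778985074 [-6. -1.  3.  1.  3.  3. -1. -3.]
6 [25.02439882 73.31387658  6.05612994] 37.663837789272776 [-6. -1.  3.  1.  3.  3. -1. -3.]
12 [25.02440021 79.31383893  6.05610548] 37.66383778935114 [-6. -1.  3.  1.  3.  3. -1. -3.]
```

The fit shows the tamper has swung about 25° in the grip, with the plate towards -x. If I set its low edge on the mat and let go, it settles flat about 34 mm towards -x of the grip axis. I'll shift by +34 mm in x first.

Emit:
move_arm([
  [0,0,-1.5,0,0],
  [1.7,-0.2,0,0,0],
  [1.7,-0.2,0,0,0],
  [0,0,1,0,0],
  [0,0,0.4,0,0],
  [0,0,0,0,0],
])

```text
t: 26.3
ee_pos: [526.7, 342.7, 66.4]
orientation: [3.138, 0.122, -0.004]
ft_force: [-0.3, -0.3, -5.1]
width: 24.0
grasp_force: 30.0
```

Emit:
move_arm([
  [0,0,0.2,0,0],
  [0,0,0,0,0],
])

```text
t: 26.55
ee_pos: [527.7, 343.3, 65.6]
orientation: [3.139, 0.123, -0.0]
ft_force: [-0.2, -0.4, -4.3]
width: 23.9
grasp_force: 30.0
```

Emit:
move_arm([
  [0,0,0.2,0,0],
  [0,0,0.1,0,0],
  [0,0,0,0,0],
])

```text
t: 26.92
ee_pos: [527.8, 343.3, 62.6]
orientation: [3.139, 0.122, -0.0]
ft_force: [-0.3, -0.6, -4.3]
width: 24.0
grasp_force: 30.0
```

Emit:
move_arm([
  [0,0,0.1,0,0],
  [0,0,0.1,0,0],
  [0,0,0,0,0],
])

```text
t: 27.3
ee_pos: [527.8, 343.3, 60.6]
orientation: [3.139, 0.122, -0.0]
ft_force: [0.3, -0.2, -4.7]
width: 24.0
grasp_force: 30.0
```

Emit:
move_arm([
  [0,0,0.2,0,0],
  [0,0,0.1,0,0],
  [0,0,0,0,0],
])

```text
t: 27.68
ee_pos: [527.9, 343.3, 57.5]
orientation: [3.139, 0.122, -0.0]
ft_force: [-0.3, 0.7, -4.6]
width: 24.4
grasp_force: 30.0
```

Emit:
move_arm([
  [0,0,0.1,0,0],
  [0,0,0.1,0,0],
  [0,0,0,0,0],
])

```text
t: 28.05
ee_pos: [528.0, 343.4, 56.1]
orientation: [-3.139, -0.122, -0.0]
ft_force: [-2.3, -0.6, -0.1]
width: 24.0
grasp_force: 30.0
```

The low edge touches the mat, so I'll release and look.

Emit:
move_arm([
  [0,0,0,0,40],
  [0,0,0,0,60],
  [0,0,0,0,80],
  [0,0,0,0,100],
  [0,0,0,0,100],
  [0,0,0,0,100],
  [0,0,0,0,100],
])

```text
t: 28.92
ee_pos: [527.9, 343.3, 55.7]
orientation: [3.139, 0.122, -0.0]
ft_force: [0.3, -0.4, 0.1]
width: 87.3
grasp_force: 0.0
```

Run:
```python
from go import *
st()
im=shot("scene","s5.png")[70:150,240:340];cv2.imwrite("pics/c5.png",cv2.resize(im,(700,560),interpolation=3))
```

```text
t 28.93 tcp [527.9 343.3  55.7] yaw 4.46 tilt 0.0 w 87.3 gf 0.0 F [ 0.3 -0.4  0.1] q6 2.05
```

View pics/c5.png

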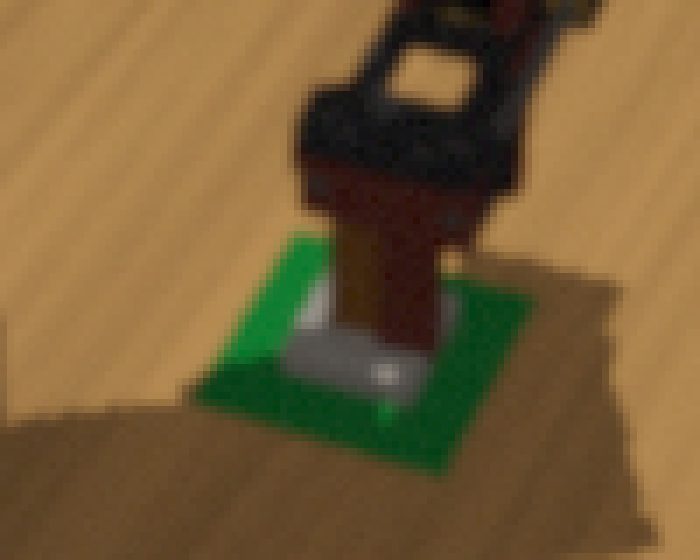

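The tamper stands flat on the mat, with its plate near (365,345). Next I'll lift and go to the cover tab.

Emit:
move_arm([
  [0,0,-3,0,100],
  [0,0,-5,0,100],
  [0,0,-4,0,100],
  [0,0,0,0,100],
])

```text
t: 29.48
ee_pos: [529.9, 344.6, 179.4]
orientation: [-3.136, -0.122, -0.009]
ft_force: [-0.1, -0.1, 0.2]
width: 88.0
grasp_force: 0.0
```

Run:
```python
from go import *
to(W(0,147.3,52),4.5)
d=spotter.find_in("top","cover_tab") if shot("top","t6.png") is not None else 0
for e in d[:2]: print(e["conf"],wf("top",e["point"],63))
```

```text
t 29.48 tcp [529.9 344.6 179.4] yaw 4.46 tilt 0.39 w 88.0 gf 0.0 F [-0.1 -0.1  0.2] q6 2.05
shift cm [-6.85 32.37 12.6 ] turn -0.04 shift after turn [-6.88 32.37 12.6 ]
0.89 [  2. 148.]
```

Emit:
move_arm([
  [-1,4.7,0,0,100],
  [-1,4.7,0,0,100],
  [-1,4.7,0,0,100],
  [-1,4.7,0,0,100],
  [-1,4.7,0,0,100],
  [-1,4.7,0,0,100],
  [-0.7,4.1,0,0,100],
  [0,0,4,0,100],
  [0,0,4,0,100],
  [0,0,0,0,100],
])

```text
t: 30.82
ee_pos: [482.8, 15.9, 92.4]
orientation: [-3.139, -0.122, 0.014]
ft_force: [-0.3, 0.5, 0.7]
width: 88.2
grasp_force: 0.0
```

Run:
```python
from go import *
to(W(0,147.3,53),4.5)
```

```text
t 30.82 tcp [482.8  15.9  92.4] yaw 4.44 tilt 0.5 w 88.2 gf 0.0 F [-0.3  0.5  0.7] q6 1.5
shift cm [ 0.51 -0.07  3.93] turn -0.06 shift after turn [ 0.51 -0.07  3.93]
```

Emit:
move_arm([
  [0,0,1.5,0,100],
  [0,0,1.2,0,100],
  [0,0,0,0,100],
  [0,0,0,0,100],
])

```text
t: 31.32
ee_pos: [486.6, 16.2, 69.1]
orientation: [3.139, 0.123, 0.001]
ft_force: [-0.4, -0.6, 0.7]
width: 87.8
grasp_force: 0.0
```

Emit:
move_arm([
  [0,0,1,0,100],
  [0,0,0.5,0,100],
  [0,0,0,0,0],
  [0,0,0,0,0],
  [0,0,0,0,0],
  [0,0,0,0,0],
  [0,0,0,0,0],
  [0,0,0,0,0],
  [0,0,0,0,0],
  [0,0,0,0,0],
])

```text
t: 32.58
ee_pos: [486.2, 16.2, 53.7]
orientation: [-3.139, -0.122, -0.0]
ft_force: [-0.5, 1.3, 0.5]
width: 15.7
grasp_force: 30.0
```

Emit:
move_arm([
  [0,0,0,0,0],
  [0,0,0,0,0],
  [0,0,0,0,0],
])

```text
t: 32.95
ee_pos: [486.2, 16.1, 53.7]
orientation: [-3.139, -0.122, 0.0]
ft_force: [-0.1, 1.4, 0.7]
width: 15.7
grasp_force: 30.0
```

Run:
```python
from go import *
to(W(0,0,54),4.5)
```

```text
t 32.95 tcp [486.2  16.1  53.7] yaw 4.46 tilt 0.01 w 15.7 gf 30.0 F [-0.1  1.4  0.7] q6 1.5
shift cm [ 0.14 14.66 -0.03] turn -0.04 shift after turn [ 0.13 14.66 -0.03]
```

The tab is gripped at 15.7 mm, so I'll slide the cover shut.

Emit:
move_arm([
  [0,1,0,0,0],
  [0,2,0,0,0],
  [0,2,0,0,0],
  [0,2,0,0,0],
  [0.1,2,0,0,0],
  [0,2,0,0,0],
  [0,2,0,0,0],
  [0,1,0,0,0],
  [0,0,0,0,0],
])

```text
t: 34.08
ee_pos: [497.4, -124.4, 53.7]
orientation: [3.139, 0.121, -0.002]
ft_force: [-5.2, -1.8, 6.2]
width: 15.2
grasp_force: 30.0
```

Emit:
move_arm([
  [0,0.3,0,0,0],
  [0,0.3,0,0,0],
  [0,0.2,0,0,0],
  [0,0,0,0,0],
])

```text
t: 34.58
ee_pos: [497.7, -129.4, 53.7]
orientation: [-3.137, -0.122, 0.003]
ft_force: [-3.0, 11.0, 7.9]
width: 15.7
grasp_force: 30.0
```

Run:
```python
from go import *
to(W(0,0,54),4.5)
```

```text
t 34.58 tcp [ 497.7 -129.4   53.7] yaw 4.44 tilt 0.18 w 15.7 gf 30.0 F [-3.  11.   7.9] q6 1.21
shift cm [ 0.13  0.06 -0.03] turn -0.06 shift after turn [ 0.13  0.06 -0.03]
```

Emit:
move_arm([
  [0,0.2,0,0,0],
  [0,0,0,0,0],
])

```text
t: 34.83
ee_pos: [497.7, -129.5, 53.6]
orientation: [-3.134, -0.12, 0.004]
ft_force: [-2.1, 23.7, 10.1]
width: 15.8
grasp_force: 30.0
```

Emit:
move_arm([
  [0,-0.2,0,0,0],
  [0,0,0,0,30],
  [0,0,0,0,70],
  [0,0,0,0,70],
  [0,0,0,0,70],
  [0,0,-4,0,70],
  [0,0,-5,0,70],
  [0,0,-5,0,70],
  [-3,4,-3,0,70],
  [-3,4,0,0,70],
])

```text
t: 36.08
ee_pos: [446.2, -217.3, 226.5]
orientation: [3.136, 0.125, 0.008]
ft_force: [-0.2, -0.7, -2.1]
width: 61.8
grasp_force: 0.0
```

Run:
```python
from go import *
st()
im=shot("scene","s7.png");cv2.imwrite("pics/c7.png",im[70:330,90:400].repeat(2,0).repeat(2,1))
shot("top","t7.png")
for d in spotter.find_in("scene","cover_tab")[:1]: print(d["conf"],wf("scene",d["point"],63))
for n in("scene","top"):
  for d in spotter.find_in(n,"tamper_grip")[:1]: print(d["conf"],ray(n,d["point"],70))
```

```text
t 36.08 tcp [ 446.2 -217.3  226.5] yaw 4.55 tilt 0.34 w 61.8 gf 0.0 F [-0.2 -0.7 -2.1] q6 1.01
0.68 [ 13. -13.]
0.79 [484.95359803 328.56081166  70.        ]
```

View pics/c7.png

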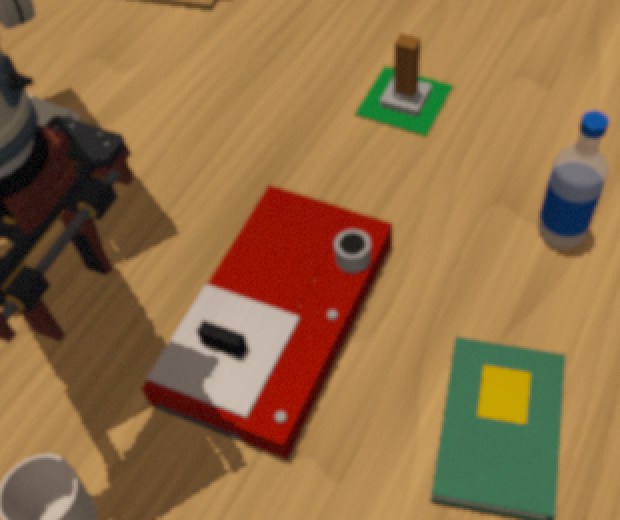

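The cover is shut against its end stop, with the tab at (222,338). The tamper stands upright near the mat's centre at (406,97), and the bottle, book and cup look undisturbed. I'll hand it in.

```bash
python3 -c "
from workcell import close_job
print(close_job())"
```

```text
the job is handed in; nothing more can be done
None
```

I handed the job in at about 36 s of the 72 s; no verdict came back. All nine stones measured level on the well floor, the tamper is back upright on its mat, the cover is shut to its end stop, and the cup, bottle and book look untouched.

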